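# Press a keystone jack's cap home with the guided platen

### The job

Pick up the loose press platen by its square handle, thread its drilled boss over the tall guide rod of the jig and slide it down square, easing it sideways rather than forcing it, so that it does not bind. Then press the jack's cap all the way home with the platen's round foot - gently, the jack cracks if pressed with much more than 20 N - let go and leave the platen sitting level on the cap. Leave the other things on the bench where they are.

Things in the scene. Friction and masses are not known exactly. Their poses are not given: they have to be found in the camera images.
- platen: Loose press platen, about 0.5 kg, standing level. Origin: centre of the underside of its round steel foot (34 mm across, 36 mm tall). On the foot stands the handle, a dark square post 24 x 24 mm, sides along x and y, from z = 36 to 98 mm. An arm (30 mm wide, z = 18 to 34 mm) runs along -x to a round boss (36 mm across and tall) with a plain 17 mm through bore, 85 mm from the foot's centre.
- platen_bore (a point): Centre of the lower mouth of the platen's bore, at (-85, 0, 0) mm in the platen's frame; z is the bore's axis.
- platen_grip (a point): Point on the handle's axis at which to grip, 76 mm above the platen's underside (22 mm below the handle's top). Axes as the platen's.
- jig: Press jig bolted down. Origin: centre of the underside of its base plate, 190 (x) x 90 (y) x 18 mm. At x = -45 mm stands a steel guide rod, 16 mm across, flange at its foot; straight up to 153 mm height, then 12 mm of taper to 7 mm across. At x = +40 mm, 85 mm from the rod, a nest (44 x 50 mm) holds the jack with its cap on top. Platen on the rod with its foot over the cap: platen yaw = jig yaw.
- rod_tip (a point): Top of the guide rod, on its axis, 165 mm above the bench.
- cap_top (a point): Centre of the cap's top face. The cap is a grey plastic block 22 x 22 x 13 mm on the jack. The nest is packed up and clamped at a height that differs each time, so the cap's top starts 63 to 76 mm above the bench, and 58 to 68 mm when home; where the stop comes is best felt.
- cap (a joint): How far the cap is pressed down, in m: 0 fully up, 0.008 home against a rigid stop. It starts between 0 and 0.003. It slides stiffly: about 13 N pushes it slowly all the way, then the push needed rises at the stop. It does not spring back, and the platen's own weight (4 to 6.5 N) does not move it.
- crimper: Bystander: black and yellow crimping tool lying on the bench, about 175 mm long. Origin in its handle end, underside.
- screwdriver: Bystander: screwdriver lying on the bench.
- tape_roll: Bystander: black roll of tape, 68 mm across, 19 mm tall, lying flat.
- plug_tray: Bystander: small open grey tray, 120 x 85 x 35 mm.
- guide_rod: The jig's guide rod alone: polished steel, 16 mm across; origin on its axis at the top of the base plate, 18 mm above the bench; z is up, along the rod.
Mind the look-alikes: they are no part of the job. What is shaped like the platen but red is not meant. What is shaped like the jig but turquoise is not meant.

How it is judged:
By the outcome, as a careful person would: the job done as asked, in the order asked, and still so for the second after the job is handed in, with the robot touching nothing.
It also fails if it takes over 72 s, if anything falls off the work surface, if the arm or the gripper's body presses on something with over 40 N, if the wrist force passes 120 N, or if a joint passes its speed limit or range.

### The arm

A 7-joint arm with a two-finger parallel gripper is mounted at the origin on the work surface. World frame = base frame: x ahead of the robot, y to its left, z up, the work surface at z = 0. Lengths are in m, angles in degrees, forces in N, time in s.
With the tool pointing down it reaches from about 0.4 to 0.875 m from the base axis. Payload 6.5 kg.
Tool frame: the origin (TCP) lies midway between the tips of the shut fingers; the grasp point (between the pads) lies robot.grip_depth behind it (robot.grip_depth is the distance from the TCP to the grasp point, in m); z points along the fingers, y is the line along which they close (so a half turn about z gives the same grasp; the last joint's range is limited). The gripper opens to 88 mm and grips with 3 to 60 N. Pads are 18 mm wide; open, the fingers measure 123 mm over their backs; the gripper's body (75 mm by 187 mm) begins 45 mm behind the grasp point.
Start: joints at [-72.261, 30.733, -0.252, 88.115, 0.149, 61.152, -4.079], TCP at [0.239, 0.605, 0.239] pointing down, gripper open.
Joint ranges: [-154.64, 154.64], [-21.42, 123.67], [-72.66, 72.17], [13.99, 137.28], [-74.86, 254.86], [10.95, 109.41], [-158.01, 158.01]. Speed limits (degrees/s): [136.94, 136.94, 180, 180, 180, 180, 180].

### API

Orientations are given as [roll, pitch, yaw] about the fixed x, y, z axes, in that order (R = Rz(yaw) Ry(pitch) Rx(roll)).
In Python, from cell import robot, optics gives the robot as it stands. The module is installed in compiled form; this text tells all that it offers.
- The arm moves only by the tool arm_command, never from a script. Its argument "commands" is a list of rows, each a list of 3 entries, a list of its own where there are three numbers: the finger opening in mm, from 0 to 88.1, then the shift along the tool's x, y, z in mm, then the turn, a rotation vector about the tool's x, y, z in rad. In form: [[fingers, [dx, dy, dz], [wx, wy, wz]], ...]. A call has 1 to 10 rows; each row is the pose to reach, as a shift and turn from the pose commanded when the call began, along the tool's axes at that moment; what a row does not reach only later rows make up. A row lasts 1/8 s, in which the tool goes at most 62.5 mm and 10.7 degrees, less where a joint would pass 70% of its speed; a pose out of reach is approached as far as the arm can. A call with a gripper value outside its range is refused whole. The fingers move at their own pace and stop on an object; "newtons" is the grip in N (left out, the last holds). Time passes only in rows, so rows that repeat a pose let the fingers close. It gives the time, the measured TCP pose, the force, the opening and the grip force at its end, in the units of the state.
- robot.state(): the state, without advancing time (a new reading comes with each control period).
- optics.read_camera(name): name is "side" or "top" or "wrist"; returns a dict with "frame" (420x560x3 uint8, blue, green, red), "vfov" (degrees; the focal length in pixels is half the picture's height over the tangent of half this angle, whatever the lens; pixels are square), "cx", "cy" (the principal point, pixels), "k1" (the pictures are not rectified: a ray, as slopes to the right and down, at radius r is drawn at 1 + k1 r^2 times it, then the intrinsics apply), "extrinsics" (4x4, takes a point from world to camera coordinates). Camera axes: x right, y down, z forward; pixel columns grow to the right and rows downward; lengths in m; the calibration is good to about 2 mm. A picture is of the moment at which its call begins. There is no depth.
- robot.close_job(): hands the job in; it is judged then, once.
The state is a dict: "time": time; "joint_positions": joint angles; "dq": joint speeds; "effort": joint torques, N m; "tool_pos": TCP position; "orientation": TCP orientation; "force": force on the tool from outside, world axes, zero at the start; "torque": the same for the moment, N m; "gripper_width": opening from 0.0 (shut) to 1.0 (fully open); "grasp_force": force on a finger pad.
Only numpy, scipy, OpenCV 4.12 (cv2) and the standard library are available. Lean on these libraries where they do the work, as an engineer would, in place of code of your own. Each camera call takes 0.05 s, during which the arm holds its last target. There are 200 camera calls.

## Working session

There is one attempt and no reset: what is moved stays moved. The work goes in short steps, Python scripts to look and compute and a tool call to move; the robot and the scene stay as the last step left them, time stands still between calls to the robot, and variables do not carry over. Pictures are saved under pics/ and viewed, at most 10 in all, crops included, and the job is handed in when it is done.

Besides the shell and the picture viewer there is one more tool, called after ">>>" as name(argument=value, ...), one argument or row to a line, values as JSON. arm_command: Moves the arm, as the interface text tells. Its arguments: {"type":"object","properties":{"commands":{"type":"array"},"newtons":{"type":"number"}},"required":["commands"]}

```bash
mkdir -p pics
cat > h.py <<'E'
import numpy as np, cv2
from cell import robot, optics
from scipy.spatial.transform import Rotation as R
def cam(n):
    return optics.read_camera(n)
def ray(c,u,v):
    f=c["frame"].shape[0]/2/np.tan(np.radians(c["vfov"])/2)
    d=np.array([(u-c["cx"])/f,(v-c["cy"])/f]); s=d.copy()
    for _ in range(20): s=d/(1+c["k1"]*(s@s))
    E=np.array(c["extrinsics"]); 
    return -E[:3,:3].T@E[:3,3], E[:3,:3].T@np.array([s[0],s[1],1])
def onz(c,u,v,z):
    o,d=ray(c,u,v); return o+d*(z-o[2])/d[2]
def proj(c,p):
    f=c["frame"].shape[0]/2/np.tan(np.radians(c["vfov"])/2)
    E=np.array(c["extrinsics"]); q=E[:3,:3]@p+E[:3,3]; s=q[:2]/q[2]
    return s*(1+c["k1"]*(s@s))*f+[c["cx"],c["cy"]]
def tool():
    s=robot.state(); return np.array(s["tool_pos"]), R.from_euler('xyz',s["orientation"],degrees=True)
E
python3 - <<'E'
from h import *
print(robot.state(), robot.grip_depth)
for n in ["top","side"]:
    c=cam(n); cv2.imwrite(f"pics/{n}0.png",c["frame"]); print(n,c["vfov"],c["cx"],c["cy"],c["k1"],np.round(c["extrinsics"],3).tolist())
E
```

```text
{'time': 0.0, 'joint_positions': array([-72.25994015,  30.777699  ,  -0.25426144,  88.17001627,
         0.14957128,  61.1515444 ,  -4.08114979]), 'dq': array([ 0.02480562, -0.0597164 ,  0.05452882, -0.0804564 , -0.0343947 ,
        0.04144517, -0.04774323]), 'effort': array([-4.84109260e-04, -5.70971847e+01,  9.90692228e-01, -2.51605296e+01,
       -5.61578502e-02,  1.77769689e-02,  1.49090524e-04]), 'tool_pos': array([0.23836937, 0.60405812, 0.23784144]), 'orientation': array([-1.79901376e+02,  7.81586821e-03,  1.58469641e+02]), 'force': array([-0.18051531, -0.39378469,  0.61113062]), 'torque': array([ 0.0063062 ,  0.00622319, -0.04084802]), 'grasp_force': 0.0, 'gripper_width': 0.9960888294288822} 0.0187
top 44.674115182226835 288.54405059905304 207.2539983095048 -0.04738810906441851 [[0.022, -1.0, -0.004, -0.011], [-0.995, -0.022, -0.101, 0.567], [0.101, 0.007, -0.995, 1.254], [0.0, 0.0, 0.0, 1.0]]
side 46.034750932261495 274.6148928195038 217.7353296684164 0.03164329813013925 [[0.911, -0.412, 0.012, -0.522], [-0.256, -0.588, -0.767, 0.222], [0.323, 0.696, -0.642, 1.309], [0.0, 0.0, 0.0, 1.0]]
```

View pics/top0.png

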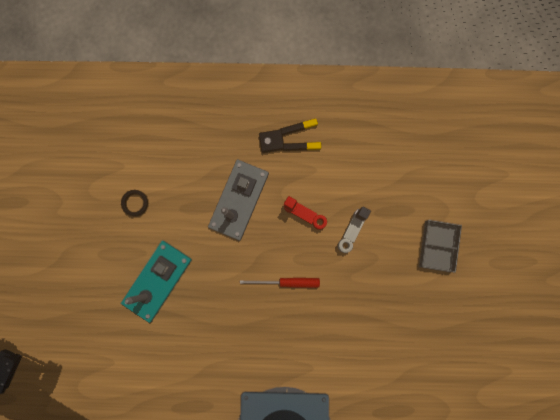

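View pics/side0.png

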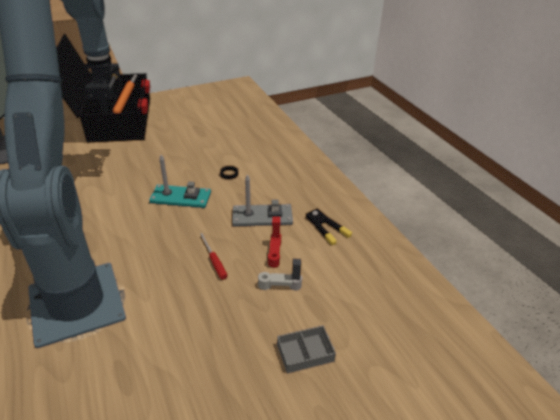

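The top view shows the grey platen, with its boss at (346,245) and dark handle at about (363,214). The grey jig has its rod tip near (234,213) and cap near (243,184). The red platen and turquoise jig are the decoys.

Run:
```python
from h import *
c=cam("top")
b=onz(c,346,245,.036); h=onz(c,363.5,213.5,.098)
print("boss",b,"handle",h,"d",np.linalg.norm((h-b)[:2]),"yaw",np.degrees(np.arctan2(*(h-b)[1::-1])))
r=onz(c,234,213,.165); f=onz(c,226,222,.03); k=onz(c,243.5,184.5,.07)
print("rod",r,f,"cap",k,"d",np.linalg.norm((k-r)[:2]),np.linalg.norm((k-f)[:2]),"yaw",np.degrees(np.arctan2(*(k-f)[1::-1])))
a=c["frame"][160:260,190:390]; cv2.imwrite("pics/crop.png",cv2.resize(a,None,fx=4,fy=4,interpolation=cv2.INTER_CUBIC))
w=cam("wrist");print(w["vfov"],w["cx"],w["cy"],w["k1"])
p,Rt=tool();E=w["extrinsics"];o=-E[:3,:3].T@E[:3,3];print("cam in tool",Rt.inv().apply(o-p), (E[:3,:3]@Rt.as_matrix()).round(3).tolist())
```

```text
boss [ 0.47574428 -0.14299751  0.036     ] handle [ 0.54932492 -0.17704533  0.098     ] d 0.08107628705297809 yaw -24.831296355284284
rod [0.53788539 0.12260722 0.165     ] [0.52673623 0.15724877 0.03      ] cap [0.61663399 0.11248752 0.07      ] d 0.07939616607408753 0.10042498187966123 yaw -26.4693055993918
66.46361371093832 276.4509960856483 208.5633604821377 -0.022432922881058828
cam in tool [ 0.08417302 -0.00055735 -0.14625823] [[-0.001, 1.0, 0.0], [-0.947, -0.001, -0.32], [-0.32, -0.001, 0.947]]
```

View pics/crop.png

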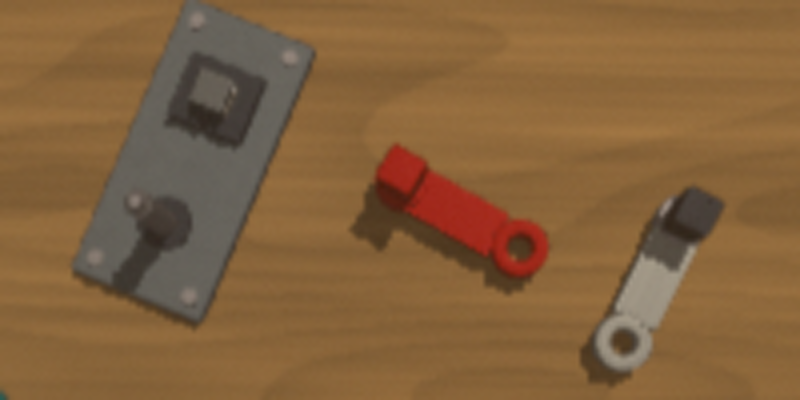

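The enlarged crop (offset 190,160; 4x) shows the rod tip at (133,202), the flange at (164,222), the cap top at (211,90), the handle top at (698,211) and the bore at (622,341). It also shows the plate corners.

Run:
```python
from h import *
c=cam("top")
q=lambda u,v,z: onz(c,190+(u+.5)/4-.5,160+(v+.5)/4-.5,z)
b=q(622,341,.036); h=q(698,211,.098)
ang=lambda d:np.degrees(np.arctan2(d[1],d[0]))
print("boss",b,"handle",h,np.linalg.norm((h-b)[:2]),ang(h-b))
r=q(133,202,.165);k=q(211,90,.07)
print("rod",r,"fl",q(164,222,.025),"cap",k,np.linalg.norm((k-r)[:2]),ang(k-r))
P=[q(*x,.018) for x in [(187,3),(314,48),(197,325),(73,270)]]
print(ang(P[0]-P[3]),ang(P[1]-P[2]),np.mean(P,0))
p,Rt=tool();print(p,ang(Rt.apply([0,1,0])),ang(Rt.apply([1,0,0])))
y=ang(h-b)
for z in [.25]: 
  d=np.array([h[0],h[1],z])-p; print(Rt.inv().apply(d))
```

```text
boss [ 0.47600714 -0.14082414  0.036     ] handle [ 0.55203739 -0.17850991  0.098     ] 0.08485762024770645 -26.366149980105533
rod [0.54381001 0.14782393 0.165     ] fl [0.54468008 0.14683062 0.025     ] cap [0.6224348  0.11542466 0.07      ] 0.08503864089813966 -22.395310181637115
-21.07232130759831 -21.19018777885584 [0.58477157 0.13059404 0.018     ]
[0.23844752 0.60439644 0.23830655] 68.47075121165499 158.47075276103467
[-0.57901916 -0.61321215 -0.01119692]
```

>>> arm_command(
  commands=[
    [88,[-20,-21,-2],[0,0,0]],
    [88,[-58,-61,-4],[0,0,0.01]],
    [88,[-99,-105,-6],[0,0,0.02]],
    [88,[-140,-149,-8],[0,0,0.03]],
    [88,[-181,-192,-10],[0,0,0.04]],
    [88,[-222,-236,-11],[0,0,0.05]],
    [88,[-263,-279,-11],[0,0,0.06]],
    [88,[-304,-322,-11],[0,0,0.07]],
    [88,[-345,-366,-11],[0,0,0.08]],
    [88,[-386,-409,-11],[0,0,0.085]],
  ],
)

```text
time: 1.5
tool_pos: [0.448, 0.0807, 0.25]
orientation: [180.0, 0.0, 153.6]
force: [0.6, 1.1, 0.2]
gripper_width: 0.998
grasp_force: 0.0
```

Run:
```python
from h import *
p,Rt=tool();print(p,Rt.as_euler('xyz',degrees=True),Rt.inv().apply(np.array([.552,-.1785,.25])-p))
```

```text
[0.44802531 0.08069554 0.25002844] [1.79958091e+02 3.00963219e-02 1.53599277e+02] [-2.08381112e-01 -1.85931107e-01  1.89969648e-06]
```

>>> arm_command(
  commands=[
    [88,[-40,-36,0],[0,0,0]],
    [88,[-82,-73,0],[0,0,0]],
    [88,[-124,-111,0],[0,0,0]],
    [88,[-166,-148,0],[0,0,0]],
    [88,[-197,-176,0],[0,0,0]],
    [88,[-208,-186,0],[0,0,0]],
    [88,[-208,-186,0],[0,0,0]],
    [88,[-208,-186,0],[0,0,0]],
  ],
)

```text
time: 2.5
tool_pos: [0.5509, -0.1744, 0.2496]
orientation: [179.9, -0.1, 153.7]
force: [-1.0, -0.7, -0.1]
gripper_width: 1.0
grasp_force: 0.0
```

Run:
```python
from h import *
c=cam("wrist");cv2.imwrite("pics/w1.png",c["frame"])
p,Rt=tool();print(p)
for q in [(.552,-.1785,.098),(.476,-.1408,.036)]: print(proj(c,np.array(q)))
```

```text
[ 0.55102802 -0.17443154  0.24968804]
[273.77565321 195.236748  ]
[274.03568536 102.78904517]
```

View pics/w1.png

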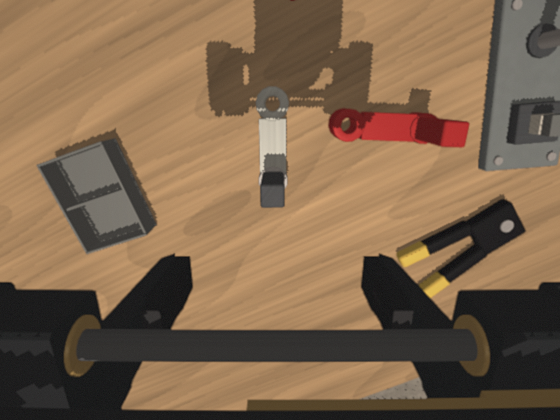

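The wrist view shows the handle top at (272,195) and the boss at (272,101), both about 1 mm from prediction. They line up with the tool's x axis, so I descend.

>>> arm_command(
  commands=[
    [88,[0,-1,25],[0,0,0]],
    [88,[0,-1,65],[0,0,0]],
    [88,[0,-1,105],[0,0,0]],
    [88,[0,-1,140],[0,0,0]],
    [88,[0,-1,168],[0,0,0]],
    [88,[0,-1,186],[0,0,0]],
    [88,[0,-1,192],[0,0,0]],
    [88,[0,-1,192],[0,0,0]],
    [88,[0,-1,192],[0,0,0]],
  ],
)

```text
time: 3.68
tool_pos: [0.5515, -0.1777, 0.0587]
orientation: [180.0, 0.1, 153.6]
force: [-0.3, -0.3, 0.4]
gripper_width: 0.999
grasp_force: 0.0
```

Run:
```python
from h import *
p,Rt=tool();print(p,Rt.as_euler('xyz',degrees=True),robot.state()["force"])
```

```text
[ 0.55146186 -0.17766243  0.0587466 ] [1.79976713e+02 1.01953849e-01 1.53603111e+02] [-0.2918807  -0.30070599  0.38581552]
```

>>> arm_command(
  commands=[
    [88,[-1,-2,1],[0,0,0]],
    [20,[-1,-2,1],[0,0,0]],
    [15,[-1,-2,1],[0,0,0]],
    [15,[-1,-2,1],[0,0,0]],
    [15,[-1,-2,1],[0,0,0]],
    [15,[-1,-2,1],[0,0,0]],
    [15,[-1,-2,1],[0,0,0]],
    [15,[-1,-2,1],[0,0,0]],
  ],
  newtons=40,
)

```text
time: 4.68
tool_pos: [0.5508, -0.1796, 0.0567]
orientation: [180.0, 0.0, 153.6]
force: [0.6, 0.1, 0.2]
gripper_width: 0.265
grasp_force: 39.9
```

>>> arm_command(
  commands=[
    [15,[0,0,0],[0,0,0]],
    [15,[0,0,-6],[0,0,0]],
    [15,[0,0,-24],[0,0,0]],
    [15,[0,0,-54],[0,0,0]],
    [15,[0,0,-94],[0,0,0]],
    [15,[0,0,-139],[0,0,0]],
    [15,[0,0,-174],[0,0,0]],
    [15,[0,0,-196],[0,0,0]],
    [15,[0,0,-203],[0,0,0]],
    [15,[0,0,-203],[0,0,0]],
  ],
  newtons=60,
)

```text
time: 5.92
tool_pos: [0.5504, -0.1796, 0.2598]
orientation: [180.0, -0.0, 153.6]
force: [0.2, 0.1, -6.4]
gripper_width: 0.261
grasp_force: 59.9
```

Run:
```python
from h import *
s=robot.state();print(s["force"],s["torque"],s["tool_pos"])
p,Rt=tool()
c=cam("wrist");cv2.imwrite("pics/w2.png",c["frame"])
# expected bore top & handle in tool
for q in [[0.085,0,.0213],[.085,0,.0573],[0,0,-.0407]]: print(proj(c,p+Rt.apply(np.array(q))))
```

```text
[ 0.16849947  0.12102094 -6.3700025 ] [-0.0342389  -0.09140677 -0.02089774] [ 0.55037919 -0.17963091  0.25979054]
[277.64266466  98.74270007]
[277.44734694  99.06732217]
[278.1910865  323.99335804]
```

View pics/w2.png

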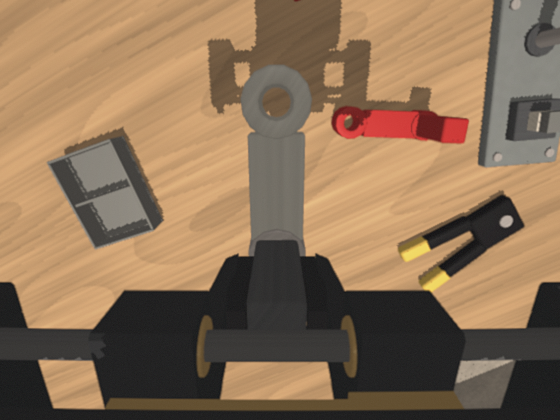

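The wrist view shows the boss centred at (276,101), within about 1 mm of prediction and level. Next I carry it over the rod, where the wrist camera looks straight down the bore.

>>> arm_command(
  commands=[
    [15,[4,15,0],[0,0,0]],
    [15,[12,50,0],[0,0,-0.01]],
    [15,[22,98,0],[0,0,-0.03]],
    [15,[34,148,0],[0,0,-0.05]],
    [15,[45,198,0],[0,0,-0.07]],
    [15,[56,245,0],[0,0,-0.08]],
    [15,[64,280,0],[0,0,-0.087]],
    [15,[67,296,0],[0,0,-0.087]],
    [15,[68,298,0],[0,0,-0.087]],
    [15,[68,298,0],[0,0,-0.087]],
  ],
)

```text
time: 7.22
tool_pos: [0.622, 0.1154, 0.2595]
orientation: [-179.9, -0.0, 158.5]
force: [-0.2, -0.2, -6.3]
gripper_width: 0.264
grasp_force: 59.9
```

>>> arm_command(
  commands=[
    [15,[0,0,0],[0,0,0]],
    [15,[0,0,0],[0,0,0]],
  ],
)

```text
time: 7.48
tool_pos: [0.6223, 0.1162, 0.2599]
orientation: [-180.0, 0.0, 158.5]
force: [0.1, -0.1, -6.2]
gripper_width: 0.263
grasp_force: 59.9
```

Run:
```python
from h import *
c=cam("wrist");cv2.imwrite("pics/w3.png",cv2.resize(c["frame"][20:320,130:430],None,fx=2,fy=2,interpolation=cv2.INTER_CUBIC))
p,Rt=tool();print(p,Rt.as_euler('xyz',degrees=True))
```

```text
[0.62228679 0.1165941  0.25988169] [-1.79996162e+02  9.72951168e-03  1.58515557e+02]
```

View pics/w3.png

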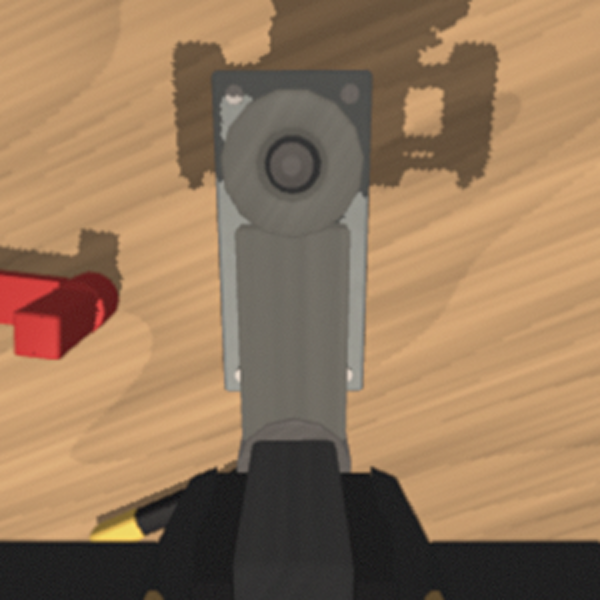

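The rod tip shows centred in the bore (crop about (291,163)), and plate and arm are parallel. I lower it step by step, checking the force.

>>> arm_command(
  commands=[
    [15,[0,0,6],[0,0,0]],
    [15,[0,0,16],[0,0,0]],
    [15,[0,0,26],[0,0,0]],
    [15,[0,0,34],[0,0,0]],
    [15,[0,0,40],[0,0,0]],
    [15,[0,0,44],[0,0,0]],
    [15,[0,0,48],[0,0,0]],
    [15,[0,0,50],[0,0,0]],
    [15,[0,0,50],[0,0,0]],
  ],
)

```text
time: 8.65
tool_pos: [0.6224, 0.1169, 0.2098]
orientation: [-180.0, 0.0, 158.6]
force: [0.2, -1.5, -5.3]
gripper_width: 0.265
grasp_force: 59.9
```

>>> arm_command(
  commands=[
    [15,[0,0,2],[0,0,0]],
    [15,[0,0,4],[0,0,0]],
    [15,[0,0,6],[0,0,0]],
    [15,[0,0,6],[0,0,0]],
  ],
)

```text
time: 9.15
tool_pos: [0.6224, 0.1169, 0.2036]
orientation: [-180.0, 0.0, 158.6]
force: [1.1, -2.7, -5.9]
gripper_width: 0.27
grasp_force: 60.0
```

Run:
```python
from h import *
s=robot.state();p,Rt=tool();print(p,Rt.inv().apply(s["force"]),Rt.inv().apply(s["torque"]))
```

```text
[0.62244745 0.11691732 0.20355923] [-2.03972343 -2.12896792  5.89300998] [ 0.74569733 -0.64969968 -0.27159802]
```

>>> arm_command(
  commands=[
    [15,[-0.5,-0.5,0],[0,0,0]],
    [15,[-0.5,-0.5,1],[0,0,0]],
    [15,[-0.5,-0.5,3],[0,0,0]],
    [15,[-0.5,-0.5,5],[0,0,0]],
    [15,[-0.5,-0.5,5],[0,0,0]],
  ],
)

```text
time: 9.78
tool_pos: [0.6225, 0.1168, 0.1985]
orientation: [-180.0, -0.0, 158.6]
force: [0.6, -1.8, -4.9]
gripper_width: 0.269
grasp_force: 60.0
```

```bash
cat > s.py <<'E'
from h import *
s=robot.state();p,Rt=tool();print(p,Rt.as_euler('xyz',degrees=True),Rt.inv().apply(s["force"]).round(2),Rt.inv().apply(s["torque"]).round(3))
E
python3 s.py
```

```text
[0.62251609 0.11681008 0.19846511] [-1.79991369e+02 -7.08750624e-03  1.58584470e+02] [-1.22 -1.5   4.91] [ 0.663 -0.572 -0.217]
```

>>> arm_command(
  commands=[
    [15,[-0.4,-0.6,0],[0,0,0]],
    [15,[-0.8,-1.1,2],[0,0,0]],
    [15,[-0.8,-1.1,5],[0,0,0]],
    [15,[-0.8,-1.1,8],[0,0,0]],
    [15,[-0.8,-1.1,10],[0,0,0]],
    [15,[-0.8,-1.1,10],[0,0,0]],
  ],
)

```text
time: 10.52
tool_pos: [0.6227, 0.1157, 0.1884]
orientation: [-180.0, -0.0, 158.6]
force: [-0.1, 0.3, -5.4]
gripper_width: 0.264
grasp_force: 59.9
```

```bash
python3 s.py
```

```text
[0.62272248 0.11567355 0.18843966] [-1.79993013e+02 -2.79814819e-02  1.58593080e+02] [0.21 0.2  5.41] [ 0.018 -0.066  0.051]
```

>>> arm_command(
  commands=[
    [15,[0,0,3],[0,0,0]],
    [15,[0,0,7],[0,0,0]],
    [15,[0,0,11],[0,0,0]],
    [15,[0,0,15],[0,0,0]],
    [15,[0,0,18],[0,0,0]],
    [15,[0,0,20],[0,0,0]],
    [15,[0,0,20],[0,0,0]],
  ],
)

```text
time: 11.4
tool_pos: [0.6228, 0.1155, 0.1686]
orientation: [-180.0, -0.0, 158.6]
force: [-0.3, -0.4, -5.5]
gripper_width: 0.265
grasp_force: 59.9
```

```bash
python3 s.py
```

```text
[0.62284869 0.11546437 0.16860351] [-1.79992589e+02 -8.68496542e-03  1.58582841e+02] [ 0.09 -0.45  5.47] [ 0.002 -0.016 -0.046]
```

>>> arm_command(
  commands=[
    [15,[0,0,3],[0,0,0]],
    [15,[0,0,7],[0,0,0]],
    [15,[0,0,11],[0,0,0]],
    [15,[0,0,15],[0,0,0]],
    [15,[0,0,19],[0,0,0]],
    [15,[0,0,22],[0,0,0]],
    [15,[0,0,24],[0,0,0]],
    [15,[0,0,24],[0,0,0]],
  ],
)

```text
time: 12.4
tool_pos: [0.6229, 0.1155, 0.1446]
orientation: [-180.0, -0.0, 158.6]
force: [0.5, 0.4, -5.7]
gripper_width: 0.264
grasp_force: 59.9
```

```bash
python3 s.py
```

```text
[0.62286749 0.11547946 0.14460497] [-1.79994805e+02 -6.74814683e-03  1.58583592e+02] [-0.34  0.53  5.74] [ 0.03  -0.063  0.02 ]
```

>>> arm_command(
  commands=[
    [15,[0,0,2],[0,0,0]],
    [15,[0,0,4],[0,0,0]],
    [15,[0,0,6],[0,0,0]],
    [15,[0,0,8],[0,0,0]],
    [15,[0,0,9],[0,0,0]],
    [15,[0,0,10],[0,0,0]],
    [15,[0,0,10],[0,0,0]],
  ],
)

```text
time: 13.28
tool_pos: [0.6229, 0.1155, 0.1347]
orientation: [-180.0, -0.0, 158.6]
force: [-1.1, 0.1, -5.2]
gripper_width: 0.271
grasp_force: 59.9
```

>>> arm_command(
  commands=[
    [15,[0,0,0.5],[0,0,0]],
    [15,[0,0,1],[0,0,0]],
    [15,[0,0,1.5],[0,0,0]],
    [15,[0,0,2],[0,0,0]],
    [15,[0,0,2],[0,0,0]],
  ],
)

```text
time: 13.9
tool_pos: [0.6229, 0.1155, 0.1327]
orientation: [-180.0, -0.0, 158.6]
force: [0.6, -0.4, -5.9]
gripper_width: 0.264
grasp_force: 59.9
```

>>> arm_command(
  commands=[
    [15,[0,0,0.5],[0,0,0]],
    [15,[0,0,1],[0,0,0]],
    [15,[0,0,1.5],[0,0,0]],
    [15,[0,0,2],[0,0,0]],
    [15,[0,0,2],[0,0,0]],
  ],
)

```text
time: 14.52
tool_pos: [0.6229, 0.1155, 0.1307]
orientation: [-180.0, -0.0, 158.6]
force: [0.5, 0.7, -6.0]
gripper_width: 0.265
grasp_force: 59.9
```

Underside is at about 73 mm with no contact yet, so I carry on.

>>> arm_command(
  commands=[
    [15,[0,0,0.5],[0,0,0]],
    [15,[0,0,1],[0,0,0]],
    [15,[0,0,1.5],[0,0,0]],
    [15,[0,0,2],[0,0,0]],
    [15,[0,0,2],[0,0,0]],
  ],
)

```text
time: 15.15
tool_pos: [0.6229, 0.1155, 0.1287]
orientation: [-180.0, -0.0, 158.6]
force: [-0.4, 0.4, -5.4]
gripper_width: 0.267
grasp_force: 59.9
```

>>> arm_command(
  commands=[
    [15,[0,0,0.5],[0,0,0]],
    [15,[0,0,1],[0,0,0]],
    [15,[0,0,1.5],[0,0,0]],
    [15,[0,0,1.5],[0,0,0]],
  ],
)

```text
time: 15.65
tool_pos: [0.6229, 0.1155, 0.1272]
orientation: [-180.0, 0.0, 158.6]
force: [-0.4, 0.6, -5.8]
gripper_width: 0.268
grasp_force: 59.9
```

>>> arm_command(
  commands=[
    [15,[0,0,0.5],[0,0,0]],
    [15,[0,0,1],[0,0,0]],
    [15,[0,0,1.5],[0,0,0]],
    [15,[0,0,1.5],[0,0,0]],
  ],
)

```text
time: 16.15
tool_pos: [0.6229, 0.1155, 0.1257]
orientation: [-180.0, -0.0, 158.6]
force: [0.0, 0.8, -5.0]
gripper_width: 0.264
grasp_force: 59.9
```

>>> arm_command(
  commands=[
    [15,[0,0,0.5],[0,0,0]],
    [15,[0,0,1],[0,0,0]],
    [15,[0,0,1.5],[0,0,0]],
    [15,[0,0,1.5],[0,0,0]],
  ],
)

```text
time: 16.65
tool_pos: [0.6229, 0.1155, 0.1242]
orientation: [-180.0, -0.0, 158.6]
force: [-0.2, -0.1, -5.9]
gripper_width: 0.266
grasp_force: 59.9
```

>>> arm_command(
  commands=[
    [15,[0,0,0.5],[0,0,0]],
    [15,[0,0,1],[0,0,0]],
    [15,[0,0,1],[0,0,0]],
  ],
)

```text
time: 17.02
tool_pos: [0.6229, 0.1155, 0.1232]
orientation: [-180.0, -0.0, 158.6]
force: [0.2, -0.7, -6.2]
gripper_width: 0.268
grasp_force: 59.9
```

>>> arm_command(
  commands=[
    [15,[0,0,0.5],[0,0,0]],
    [15,[0,0,1],[0,0,0]],
    [15,[0,0,1],[0,0,0]],
  ],
)

```text
time: 17.4
tool_pos: [0.6229, 0.1155, 0.1222]
orientation: [-180.0, -0.0, 158.6]
force: [0.5, -0.1, -6.2]
gripper_width: 0.267
grasp_force: 59.9
```

>>> arm_command(
  commands=[
    [15,[0,0,0.5],[0,0,0]],
    [15,[0,0,1],[0,0,0]],
    [15,[0,0,1],[0,0,0]],
  ],
)

```text
time: 17.77
tool_pos: [0.6229, 0.1155, 0.1212]
orientation: [-180.0, -0.0, 158.6]
force: [-0.1, 0.3, -5.9]
gripper_width: 0.265
grasp_force: 59.9
```

>>> arm_command(
  commands=[
    [15,[0,0,0.5],[0,0,0]],
    [15,[0,0,1],[0,0,0]],
    [15,[0,0,1],[0,0,0]],
  ],
)

```text
time: 18.15
tool_pos: [0.6229, 0.1155, 0.1202]
orientation: [-180.0, -0.0, 158.6]
force: [-0.3, 0.2, -6.9]
gripper_width: 0.268
grasp_force: 59.9
```

>>> arm_command(
  commands=[
    [15,[0,0,0.5],[0,0,0]],
    [15,[0,0,1],[0,0,0]],
    [15,[0,0,1],[0,0,0]],
  ],
)

```text
time: 18.52
tool_pos: [0.6232, 0.1155, 0.1201]
orientation: [180.0, 0.0, 158.6]
force: [-3.0, -0.4, 6.0]
gripper_width: 0.267
grasp_force: 60.0
```

>>> arm_command(
  commands=[
    [15,[0,0,0.5],[0,0,0]],
    [15,[0,0,1],[0,0,0]],
    [15,[0,0,1],[0,0,0]],
  ],
)

```text
time: 18.9
tool_pos: [0.6232, 0.1155, 0.1192]
orientation: [180.0, 0.0, 158.6]
force: [-4.4, -0.4, 7.3]
gripper_width: 0.264
grasp_force: 60.0
```

```bash
python3 s.py
python3 - <<'E'
from h import *
c=cam("side")
u,v=proj(c,np.array([.6,.12,.08]));print(u,v);u,v=int(u),int(v)
cv2.imwrite("pics/s1.png",cv2.resize(c["frame"][v-50:v+50,u-65:u+65],None,fx=6,fy=6,interpolation=cv2.INTER_CUBIC))
E
```

```text
[0.62321655 0.11547384 0.11921442] [1.79970145e+02 2.91065663e-02 1.58579431e+02] [ 3.97 -2.   -7.28] [ 0.593  0.726 -0.   ]
266.97864618892885 197.34321222156083
```

View pics/s1.png

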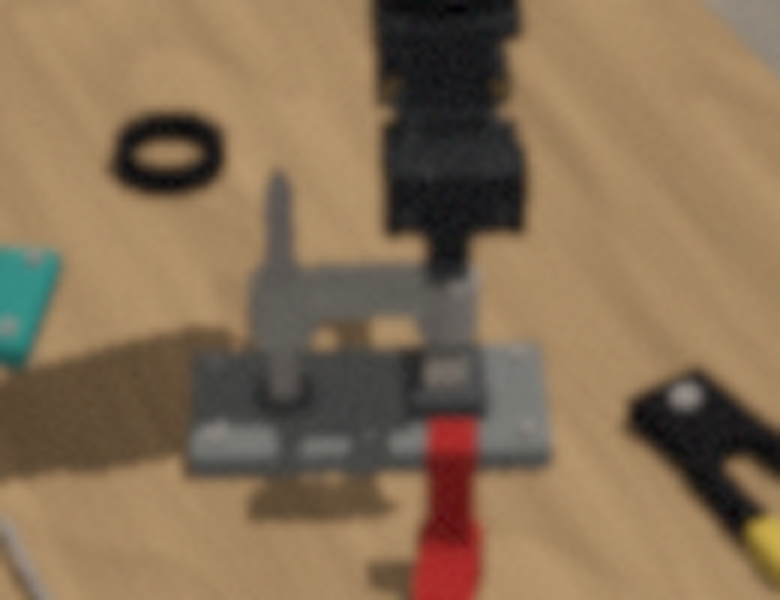

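The side crop shows the boss on the rod and the foot on the cap over the nest. The push is about 13 N and the cap is sliding. I ease sideways a little while pressing slowly.

>>> arm_command(
  commands=[
    [15,[0.4,-0.2,0.2],[0,0,0]],
    [15,[0.8,-0.4,0.5],[0,0,0]],
    [15,[0.8,-0.4,0.8],[0,0,0]],
    [15,[0.8,-0.4,1],[0,0,0]],
  ],
)

```text
time: 19.45
tool_pos: [0.6231, 0.1155, 0.1186]
orientation: [179.9, 0.1, 158.6]
force: [-2.6, -0.1, 6.9]
gripper_width: 0.268
grasp_force: 60.0
```

```bash
python3 s.py
```

```text
[0.62305415 0.11546786 0.11855855] [1.79926457e+02 1.08547748e-01 1.58578658e+02] [ 2.36 -0.99 -6.88] [ 0.394  0.453 -0.07 ]
```

>>> arm_command(
  commands=[
    [15,[0.4,-0.2,0.3],[0,0,0]],
    [15,[0.8,-0.4,0.6],[0,0,0]],
    [15,[1,-0.4,0.9],[0,0,0]],
    [15,[1,-0.4,1.2],[0,0,0]],
  ],
)

```text
time: 19.95
tool_pos: [0.6228, 0.1155, 0.1177]
orientation: [179.9, 0.2, 158.6]
force: [-0.8, 0.2, 6.9]
gripper_width: 0.268
grasp_force: 60.0
```

```bash
python3 s.py
```

```text
[0.62279279 0.11547742 0.11770484] [179.87955873   0.20191624 158.57554121] [ 0.83 -0.1  -6.91] [0.291 0.153 0.027]
```

>>> arm_command(
  commands=[
    [15,[0.2,0,0.3],[0,0,0]],
    [15,[0.4,0,0.6],[0,0,0]],
    [15,[0.4,0,0.9],[0,0,0]],
    [15,[0.4,0,1.2],[0,0,0]],
  ],
)

```text
time: 20.45
tool_pos: [0.6227, 0.1155, 0.1166]
orientation: [179.9, 0.2, 158.6]
force: [0.1, -0.1, 7.8]
gripper_width: 0.268
grasp_force: 60.0
```

>>> arm_command(
  commands=[
    [15,[0,0,0.3],[0,0,0]],
    [15,[0,0,0.5],[0,0,0]],
    [15,[0,0,0.7],[0,0,0]],
  ],
)

```text
time: 20.82
tool_pos: [0.6227, 0.1155, 0.1159]
orientation: [179.9, 0.2, 158.6]
force: [-1.0, -1.2, 6.6]
gripper_width: 0.268
grasp_force: 60.0
```

```bash
python3 s.py
```

```text
[0.6227187  0.11546951 0.11588636] [179.87469134   0.23554611 158.56858522] [ 0.41 -1.48 -6.62] [ 0.318 -0.018  0.021]
```

>>> arm_command(
  commands=[
    [15,[0,0,0.2],[0,0,0]],
    [15,[0,0,0.4],[0,0,0]],
    [15,[0,0,0.4],[0,0,0]],
  ],
)

```text
time: 21.2
tool_pos: [0.6227, 0.1155, 0.1155]
orientation: [179.9, 0.2, 158.6]
force: [-0.5, -0.4, 7.7]
gripper_width: 0.267
grasp_force: 60.0
```

>>> arm_command(
  commands=[
    [15,[0,0,0.2],[0,0,0]],
    [15,[0,0,0.4],[0,0,0]],
    [15,[0,0,0.4],[0,0,0]],
  ],
)

```text
time: 21.58
tool_pos: [0.6227, 0.1155, 0.1151]
orientation: [179.9, 0.2, 158.6]
force: [-0.3, -0.9, 6.9]
gripper_width: 0.265
grasp_force: 60.0
```

>>> arm_command(
  commands=[
    [15,[0,0,0.2],[0,0,0]],
    [15,[0,0,0.4],[0,0,0]],
    [15,[0,0,0.4],[0,0,0]],
  ],
)

```text
time: 21.95
tool_pos: [0.6227, 0.1155, 0.1147]
orientation: [179.9, 0.2, 158.6]
force: [-0.5, -1.3, 8.3]
gripper_width: 0.268
grasp_force: 60.0
```

>>> arm_command(
  commands=[
    [15,[0,0,0.2],[0,0,0]],
    [15,[0,0,0.4],[0,0,0]],
    [15,[0,0,0.4],[0,0,0]],
  ],
)

```text
time: 22.32
tool_pos: [0.6228, 0.1154, 0.1147]
orientation: [179.9, 0.2, 158.6]
force: [-0.7, 0.0, 11.0]
gripper_width: 0.266
grasp_force: 60.0
```

>>> arm_command(
  commands=[
    [15,[0,0,0],[0,0,0]],
    [15,[0,0,0],[0,0,0]],
    [15,[0,0,0],[0,0,0]],
  ],
)

```text
time: 22.7
tool_pos: [0.6228, 0.1155, 0.1147]
orientation: [179.9, 0.2, 158.6]
force: [-2.2, -1.2, 10.2]
gripper_width: 0.268
grasp_force: 60.0
```

```bash
python3 s.py
```

```text
[0.62280996 0.11546648 0.11469375] [179.8634066    0.23996236 158.56417758] [  1.56  -1.89 -10.24] [ 0.449  0.209 -0.009]
```

The cap stalled at 114.7 mm with about 16–17 N of push, so it is home. I unload before releasing, and revert the lateral easing as the load comes off.

>>> arm_command(
  commands=[
    [15,[-0.5,0.2,-0.4],[0,0,0]],
    [15,[-1,0.4,-0.8],[0,0,0]],
    [15,[-1.5,0.6,-1.2],[0,0,0]],
    [15,[-2,0.8,-1.5],[0,0,0]],
    [15,[-2,0.8,-1.5],[0,0,0]],
  ],
)

```text
time: 23.32
tool_pos: [0.6231, 0.1155, 0.1147]
orientation: [180.0, 0.0, 158.6]
force: [-2.5, -0.6, 6.2]
gripper_width: 0.269
grasp_force: 60.0
```

```bash
python3 s.py
```

```text
[0.6231315  0.11546412 0.11473213] [1.79977322e+02 4.10558148e-02 1.58578468e+02] [ 2.08 -1.45 -6.18] [ 0.444  0.534 -0.013]
```

>>> arm_command(
  commands=[
    [15,[0.4,-0.2,-0.3],[0,0,0]],
    [15,[0.8,-0.4,-0.6],[0,0,0]],
    [15,[0.8,-0.4,-0.6],[0,0,0]],
  ],
)

```text
time: 23.7
tool_pos: [0.6226, 0.1155, 0.1147]
orientation: [180.0, 0.1, 158.6]
force: [1.3, -0.4, 0.3]
gripper_width: 0.266
grasp_force: 59.9
```

```bash
python3 s.py
```

```text
[0.62263865 0.11549441 0.11473999] [1.79958251e+02 9.39935983e-02 1.58578911e+02] [-1.39  0.09 -0.35] [-0.123 -0.588 -0.039]
```

>>> arm_command(
  commands=[
    [15,[-0.4,0,0],[0,0,0]],
    [24,[-0.4,0,0],[0,0,0]],
    [30,[-0.4,0,0],[0,0,0]],
    [45,[-0.4,0,0],[0,0,0]],
    [45,[-0.4,0,0],[0,0,0]],
    [45,[-0.4,0,0],[0,0,0]],
  ],
)

```text
time: 24.45
tool_pos: [0.6221, 0.1154, 0.1146]
orientation: [-180.0, -0.0, 158.6]
force: [0.0, 0.6, 0.1]
gripper_width: 0.508
grasp_force: 0.0
```

```bash
python3 s.py
```

```text
[0.62205531 0.11535782 0.11455704] [-1.79991862e+02 -1.56154011e-02  1.58587316e+02] [ 0.18  0.53 -0.05] [ 0.014 -0.01  -0.029]
```

Released; I go straight up and look.

>>> arm_command(
  commands=[
    [45,[0,0,-5],[0,0,0]],
    [45,[0,0,-20],[0,0,0]],
    [45,[0,0,-45],[0,0,0]],
    [45,[0,0,-80],[0,0,0]],
    [45,[0,0,-115],[0,0,0]],
    [45,[0,0,-140],[0,0,0]],
    [45,[0,0,-150],[0,0,0]],
    [45,[0,0,-150],[0,0,0]],
  ],
)

```text
time: 25.45
tool_pos: [0.6224, 0.1154, 0.2652]
orientation: [180.0, 0.0, 158.6]
force: [-0.5, -0.0, -1.0]
gripper_width: 0.511
grasp_force: 0.0
```

Run:
```python
from h import *
c=cam("side")
u,v=267,197
a=cv2.resize(c["frame"][v-50:v+50,u-50:u+50],(400,400),interpolation=cv2.INTER_CUBIC)
w=cam("wrist")["frame"][0:400,80:480]
cv2.imwrite("pics/end.png",np.hstack([a,w])); print(robot.state()["force"])
```

```text
[-0.06777811  0.04059082  0.13461691]
```

View pics/end.png

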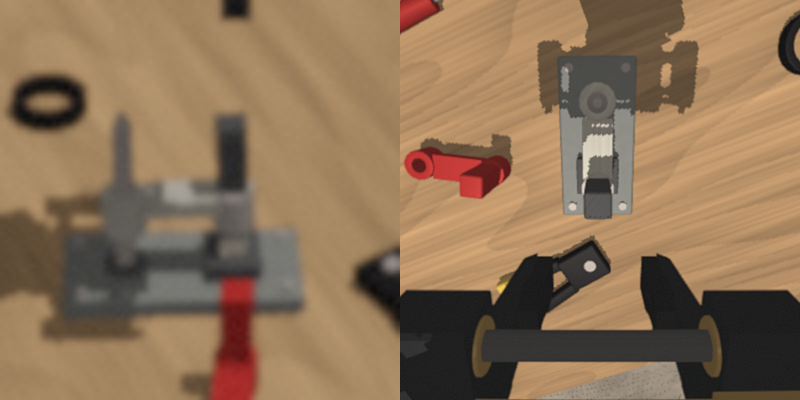

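The platen sits level on the cap and rod, clear of the gripper.

```bash
python3 -c "
from cell import robot
print(robot.close_job())"
```

```text
the job is handed in; nothing more can be done
None
```

The job is handed in at about 25 s: the platen is threaded on the guide rod, the cap is pressed to its stop with a reading of about 17 N, and the released platen sits level on the cap with the robot clear of it.

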